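# Pop the pink drawer and catch it ajar

## Robot

A 6-joint arm with a two-finger parallel gripper is mounted at the origin on the work surface. World frame = base frame: x ahead of the robot, y to its left, z up, the work surface at z = 0. Lengths are in m, angles in rad, forces in N, time in s.
With the tool pointing down it reaches from about 0.375 to 0.9 m from the base axis. Payload 3.1 kg.
Tool frame: the origin (TCP) lies on the centre line of the jaws, within the pads' length; the fingertips stand 19 mm ahead of it and the grasp point (between the pads) is the TCP; z points along the fingers, y is the line along which they close (so a half turn about z gives the same grasp; the last joint's range is limited). The gripper opens to 85 mm and grips with 20 to 120 N. Pads are 22 mm wide; open, the fingers measure 114 mm over their backs; the gripper's body (76 mm by 85 mm) begins 54 mm behind the grasp point. The pads swing forward as they close: fully open they stand 13 mm farther back than shut.
Start: joints at [-1.381, 0.527, 1.433, -0, 1.181, -0.178], TCP at [0.225, -0.583, 0.25] pointing down, gripper open.
Joint ranges: [-3.08, 3.08], [-0.75, 2.2], [0.22, 2.44], [-1.43, 4.57], [0, 2.65], [-2.85, 2.85]. Speed limits (rad/s): [2.79, 2.79, 3.14, 3.14, 3.14, 3.14].

## Interface

Orientations are given as a unit quaternion [x, y, z, w].
In Python, from station import manip gives the robot as it stands.
- The arm moves only by the tool servo_tool, never from a script. Its argument "rows" is a list that holds one entry, the list of rows, each a list of 7 numbers: the turn, a rotation vector about the tool's x, y, z in degrees, then the shift along the tool's x, y, z in m, then the gripper command: -1 is shut, 1 is fully open, values between are in proportion. In form: [[[wx, wy, wz, tx, ty, tz, jaw], ...]]. A call has 1 to 8 rows; each row shifts and turns the commanded pose from where the row before left it, along the tool's axes as they then stand; what a row does not reach is not made up. A row lasts 1/12 s, in which the tool goes at most 41.7 mm and 7.16 degrees, less where a joint would pass 70% of its speed; a pose out of reach is approached as far as the arm can. A call is refused whole if a number of a shift passes 0.0417 or a number of a turn 7.16, either way. A call with a gripper value outside its range is refused whole. The fingers move at their own pace and stop on an object; "squeeze" is the grip in N (left out, the last holds). Time passes only in rows, so rows that do not move let the fingers close. It gives the time, the measured TCP pose, the force, the opening and the grip force at its end, in the units of the state.
- manip.sense(): the state, without advancing time (a new reading comes with each control period).
- manip.snapshot(name): name is "side" or "top"; returns the picture (384x512x3 uint8, blue, green, red); there is no depth.
- manip.camera_info(name): a dict with "K" (3x3 intrinsics, pixels), "camera_from_world" (4x4, takes a point from world to camera coordinates). Camera axes: x right, y down, z forward; pixel columns grow to the right and rows downward; lengths in m; the calibration is good to about 2 mm. A picture is of the moment at which its call begins. camera_info takes no time and is no camera call.
- manip.sign_off(): hands the job in; it is judged then, once.
The state is a dict: "t": time; "q": joint angles; "qd": joint speeds; "tau": joint torques, N m; "tcp_pos": TCP position; "tool_rot": TCP orientation; "force": force on the tool from outside, world axes, zero at the start; "ft_torque": the same for the moment, N m; "finger_gap": opening from 0.0 (shut) to 1.0 (fully open); "gripper_force": force on a finger pad.
Only numpy, scipy, OpenCV 4.12 (cv2) and the standard library are available. Lean on these libraries where they do the work, as an engineer would, in place of code of your own. Each camera call takes 0.05 s, during which the arm holds its last target. There are 200 camera calls.

## Task

Open the drawer of pink roses: with one fingertip press its release button and keep it pressed while the other finger, held ready in front of the drawer, stops it as it springs out, once it has come out between two and four centimetres; do not let it run out. Then take the hand away and leave the drawer standing ajar like that, the two other drawers shut and the things on the bench where they are.

Things in the scene. Friction and masses are not known exactly. Their poses are not given: they have to be found in the camera images.
- pink_unit: Black open-topped drawer unit full of pink roses, 160 mm deep, 96 wide, 73 high, fixed; one of three equal ones 99 mm apart on an 8 mm white plinth; their order varies. Origin: centre of its underside, 75 mm behind the front. x points from the front into the unit, y to the left as one faces it, z up. Clear drawer at y -23 to +43 mm; post at y -48 to -26 with the white release button on its front.
- pink_button_face (a point): Centre of the front face of the pink unit's white release button: 20 mm across, at y = -37 mm, 45 mm above the unit's underside. The face stands 10 mm in front of the post and of the drawer's front, 47 mm to the right of the drawer front's middle. It is pushed straight in, along the unit's x; the drawer then springs out the other way.
- pink_button (a joint): How far the pink unit's button is pushed in, m: 0 to 0.006 (stop). Spring: 2 N at first, 5 N at the stop; the latch lets go at about 0.004 to 0.005. It springs back when left.
- pink_front (a point): Centre of the outer face of the pink drawer's front panel (66 mm wide, 56 high: from 6 to 62 mm above the unit's underside). Moves with the drawer. A finger lip 44 mm wide stands 8 mm out from the panel at its foot, from 8 to 12 mm above the unit's underside.
- pink_drawer (a joint): How far the pink drawer stands out along the unit's -x, m: 0 latched shut, 0.11 at its end stop. About 0.22 kg. Once unlatched, a spring pushes it (3 N) over the first 0.018; it then coasts at some 0.5 m/s with little friction (0.2 N), to the end stop unless caught, and stays where it has been stopped.
- cream_drawer (a joint): How far the drawer of cream-yellow roses stands out, m: 0 shut. To be left shut.
- lilac_drawer (a joint): How far the drawer of lilac roses stands out, m: 0 shut. To be left shut.
- tape_roll: Brown roll of packing tape lying flat, 96 mm across, 48 high, hole 76; origin: centre of its underside. Loose, to be left alone.
- bead_jar: Glass jar with metal cap, 54 mm across, 75 high; origin: centre of its underside. Loose, to be left alone.
- glue_bottle: White glue bottle with orange cap, 48 mm across, 130 high; origin: centre of its underside. Loose, to be left alone.

How it is judged:
By the outcome, as a careful person would: the job done as asked, in the order asked, and still so for the second after the job is handed in, with the robot touching nothing.
It also fails if it takes over 40 s, if anything falls off the work surface, if the arm or the gripper's body presses on something with over 40 N, if the wrist force passes 120 N, or if a joint passes its speed limit or range.

## Working session

There is one attempt and no reset: what is moved stays moved. The work goes in short steps, Python scripts to look and compute and a tool call to move; the robot and the scene stay as the last step left them, time stands still between calls to the robot, and variables do not carry over. Pictures are saved under pics/ and viewed, at most 10 in all, crops included, and the job is handed in when it is done.

Besides the shell and the picture viewer there is one more tool, called after "Emit:" by a JSON object that holds its "fn" and its "kwargs". servo_tool: Moves the arm, as the interface text tells. Its arguments: {"type":"object","properties":{"rows":{"type":"array","items":{"type":"array","items":{"type":"array","items":{"type":"number"}}}},"squeeze":{"type":"number"}},"required":["rows"]}

```bash
mkdir -p pics
python3 - <<'E'
from station import manip
import cv2
for n in("side","top"):
    cv2.imwrite(f"pics/{n}0.png",manip.snapshot(n)); c=manip.camera_info(n); print(c["K"],c["camera_from_world"])
s=manip.sense(); print(s["t"],s["tcp_pos"],s["tool_rot"],s["finger_gap"],s["force"])
E
```

```text
[[355.44505037   0.         249.45563425]
 [  0.         355.44505037 192.74635682]
 [  0.           0.           1.        ]] [[-0.98696533 -0.16081555 -0.00614801  0.52612018]
 [-0.11570374  0.73561925 -0.66744061  0.12476994]
 [ 0.11185742 -0.65802939 -0.74463765  0.75485807]
 [ 0.          0.          0.          1.        ]]
[[417.56895877   0.         261.92305998]
 [  0.         417.56895877 185.84842944]
 [  0.           0.           1.        ]] [[-0.0109837  -0.99974942 -0.01950551  0.02180398]
 [-0.99825227  0.01209584 -0.0578455   0.53079606]
 [ 0.05806694  0.01883606 -0.99813498  0.92536486]
 [ 0.          0.          0.          1.        ]]
0.1 [ 0.22520565 -0.58237036  0.24943832] [ 9.83046776e-01  1.83352304e-01 -1.23566965e-05 -9.83658262e-04] 0.9985221621132448 [ 0.1970399  -0.46126178  0.30043769]
```

View pics/side0.png

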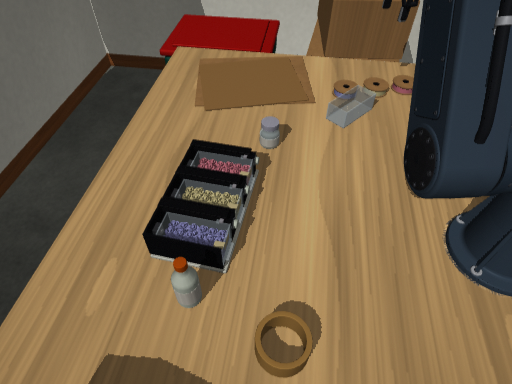

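View pics/top0.png

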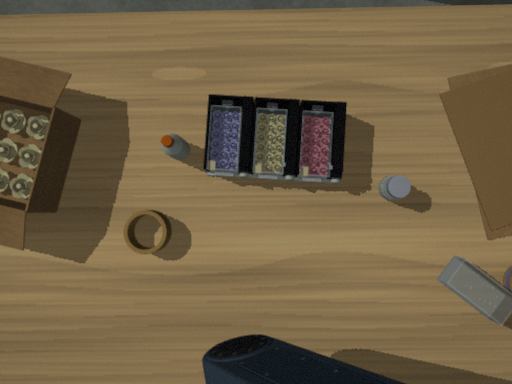

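The top view shows pink as the rightmost unit (cols ~300-346, rows 100-182), with its front facing the robot. The jar is at (397,187), the bottle at (175,148) and the tape at (148,231). I'll zoom in for the corners.

Run:
```python
import cv2
a=cv2.imread("pics/top0.png")[90:200,200:360]
cv2.imwrite("pics/topz.png",cv2.resize(a,None,fx=5,fy=5,interpolation=cv2.INTER_CUBIC))
a=cv2.imread("pics/side0.png")[130:280,140:270]
cv2.imwrite("pics/sidez.png",cv2.resize(a,None,fx=4,fy=4,interpolation=cv2.INTER_CUBIC))
```

```text
(no output)
```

View pics/topz.png

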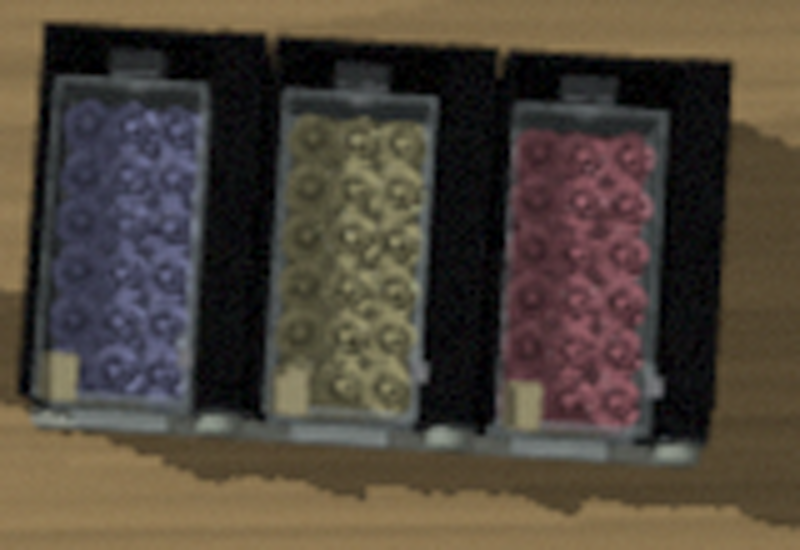

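View pics/sidez.png

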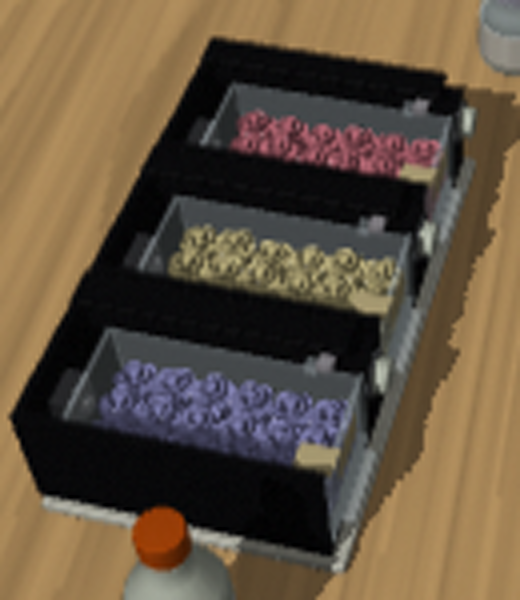

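Zoomed pictures: in the top crop the back corners are (47,25) and (732,63), the front right corner is (707,443), and the buttons are near (675,453), (444,435) and (216,422). In the side crop the buttons are at (468,121), (428,237) and (381,375). I'll fit the pose of the row to both views.

```bash
cat > h.py <<'E'
import numpy as np
from station import manip
def proj(n,P):
    c=manip.camera_info(n); T=np.array(c["camera_from_world"]); p=np.asarray(P)@T[:3,:3].T+T[:3,3]; p=p@np.array(c["K"]).T
    return p[:,:2]/p[:,2:]
def unit2w(pose,U):
    x,y,a=pose; U=np.asarray(U); c,s=np.cos(a),np.sin(a)
    return np.c_[x+c*U[:,0]-s*U[:,1], y+s*U[:,0]+c*U[:,1], U[:,2]+.008]
E
python3 - <<'E'
from h import *
from scipy.optimize import least_squares
D=.099
B=[[-.08,-.037+D*i,.055] for i in range(3)]
Ut=[[.085,2*D+.048,.073],[.085,-.048,.073],[-.075,-.048,.073]]+B
pt=np.array([[47,25],[732,63],[707,443],[675,453],[444,435],[216,422]])/5+[200,90]-.4
Us=[[.085,2*D+.048,.073],[.085,-.048,.073]]+[[-.083,-.037+D*i,.047] for i in range(3)]
ps=np.array([[15,415],[215,40],[468,121],[428,237],[381,375]])/4+[140,130]-.4
f=lambda p,w: np.r_[(w[0]*(proj("top",unit2w(p,Ut))-pt)).ravel(),(w[1]*(proj("side",unit2w(p,Us))-ps)).ravel()]
for w in((1,1),(1,0),(0,1)):
    r=least_squares(lambda p:f(p,w),[.65,-.1,0]); print(w,r.x.round(4),np.degrees(r.x[2]).round(2)); print(f(r.x,(1,1)).reshape(-1,2).round(1).tolist())
    print(unit2w(r.x,[[-.085,-.037,.045],[-.075,.01,.034]]).round(4))
def gp(n,u,v,z):
    from scipy.optimize import fsolve
    return fsolve(lambda q: proj(n,[[q[0],q[1],z]])[0]-[u,v],[.5,0]).round(3)
print("jar",gp("top",398,187,.075),"bottle",gp("top",167,141,.13),"tape",gp("top",148,231,.048))
E
```

```text
(1, 1) [ 0.6212 -0.1116 -0.079 ] -4.53
[[-0.9, -1.0], [0.5, -0.1], [1.1, -0.7], [0.8, -0.1], [0.6, 0.5], [0.1, 0.0], [-2.1, 0.6], [-0.6, -0.3], [1.1, 0.8], [1.3, 1.0], [1.5, 0.7]]
[[ 0.5336 -0.1418  0.053 ]
 [ 0.5473 -0.0957  0.042 ]]
(1, 0) [ 0.6206 -0.1108 -0.0814] -4.66
[[-1.2, -1.0], [0.2, 0.3], [0.7, -0.4], [0.3, 0.3], [0.2, 0.7], [-0.3, 0.1], [-2.2, 0.8], [-0.3, -0.2], [1.3, 1.1], [1.4, 1.3], [1.6, 1.1]]
[[ 0.5329 -0.1408  0.053 ]
 [ 0.5467 -0.0947  0.042 ]]
(0, 1) [ 0.6227 -0.1135 -0.0728] -4.17
[[-0.3, -1.0], [1.1, -0.9], [2.3, -1.6], [1.9, -0.9], [1.8, -0.0], [1.2, -0.2], [-1.9, 0.0], [-1.1, -0.8], [0.5, 0.0], [1.0, 0.1], [1.6, -0.2]]
[[ 0.5352 -0.1442  0.053 ]
 [ 0.5486 -0.0981  0.042 ]]
jar [ 0.522 -0.271] bottle [0.617 0.202] tape [0.434 0.264]
```

```bash
cat >> h.py <<'E'
from scipy.spatial.transform import Rotation as R
POSE=(.6212,-.1114,-.0795)
def delta(ux,uy,z):
    "shift in tool axes from the measured pose to a target given in unit x,y and world z; also unit position, angle"
    s=manip.sense(); r=R.from_quat(s["tool_rot"]); t=unit2w(POSE,[[ux,uy,0]])[0]; t[2]=z
    inv=R.from_euler('z',-POSE[2]); 
    print("t",round(s["t"],2),"tcp",s["tcp_pos"].round(4) if hasattr(s["tcp_pos"],'round') else s["tcp_pos"],"gap",round(s["finger_gap"],3),"F",np.round(s["force"],2),
      "unit",(inv.apply(np.array(s["tcp_pos"])-[POSE[0],POSE[1],0])*1000).round(1),"theta",np.degrees(np.arctan2(*(inv*r).as_matrix()[[1,0],0])).round(2),"q",np.round(s["q"],2))
    print("go",t.round(4),"tool shift mm",(r.inv().apply(t-s["tcp_pos"])*1000).round(1), "unit x in tool",r.inv().apply([np.cos(POSE[2]),np.sin(POSE[2]),0]).round(4))
E
python3 -c "
from h import *
delta(-.15,-.013,.11)"
```

```text
t 0.1 tcp [ 0.2252 -0.5824  0.2494] gap 0.999 F [ 0.2  -0.46  0.3 ] unit [-357.3 -500.9  249.4] theta 25.69 q [-1.38  0.53  1.43 -0.    1.18 -0.18]
go [ 0.4706 -0.1124  0.11  ] tool shift mm [ 398.3 -349.6  140.3] unit x in tool [ 9.012e-01  4.334e-01 -5.000e-04]
```

Emit:
{"fn": "servo_tool", "kwargs": {"rows": [[[0, 0, 0, 0.025, -0.022, 0, 0.12], [0, 0, 0, 0.025, -0.022, 0, 0.12], [0, 0, 0, 0.025, -0.022, 0, 0.12], [0, 0, 0, 0.025, -0.022, 0, 0.12], [0, 0, 0, 0.025, -0.022, 0, 0.12], [0, 0, 0, 0.025, -0.022, 0, 0.12], [0, 0, 0, 0.025, -0.022, 0, 0.12], [0, 0, 0, 0.025, -0.022, 0, 0.12]]]}}

```text
t: 0.77
tcp_pos: [0.3487, -0.3449, 0.25]
tool_rot: [0.983, 0.183, -0.0, -0.0]
force: [0.9, 0.1, -0.2]
finger_gap: 0.561
gripper_force: 0.0
```

Emit:
{"fn": "servo_tool", "kwargs": {"rows": [[[0, 0, 0, 0.025, -0.022, 0.01, 0.12], [0, 0, 0, 0.025, -0.022, 0.02, 0.12], [0, 0, 0, 0.025, -0.022, 0.02, 0.12], [0, 0, 0, 0.025, -0.022, 0.02, 0.12], [0, 0, 0, 0.025, -0.022, 0.02, 0.12], [0, 0, 0, 0.025, -0.022, 0.02, 0.12], [0, 0, 0, 0.025, -0.022, 0.02, 0.12], [0, 0, 0, 0.02, -0.02, 0.01, 0.12]]]}}

```text
t: 1.43
tcp_pos: [0.4674, -0.1118, 0.1082]
tool_rot: [0.983, 0.184, -0.001, -0.001]
force: [-0.2, -0.1, -0.1]
finger_gap: 0.561
gripper_force: 0.0
```

Run:
```python
from h import *
import cv2
delta(-.15,-.013,.06)
a=manip.snapshot("top")[110:260,230:400]; b=manip.snapshot("side")[80:260,160:330]
a=cv2.resize(a,(510,450),interpolation=2); b=cv2.resize(b,(425,450),interpolation=2)
cv2.imwrite("pics/p1.png",cv2.resize(np.hstack([a,b]),(800,385)))
```

```text
t 1.43 tcp [ 0.4674 -0.1118  0.1082] gap 0.561 F [-0.19 -0.12 -0.12] unit [-153.3  -12.6  108.2] theta 25.71 q [-0.47  0.58  1.91  0.    0.65  0.73]
go [ 0.4706 -0.1124  0.06  ] tool shift mm [ 2.9  1.9 48.2] unit x in tool [ 0.901   0.4338 -0.0028]
```

View pics/p1.png

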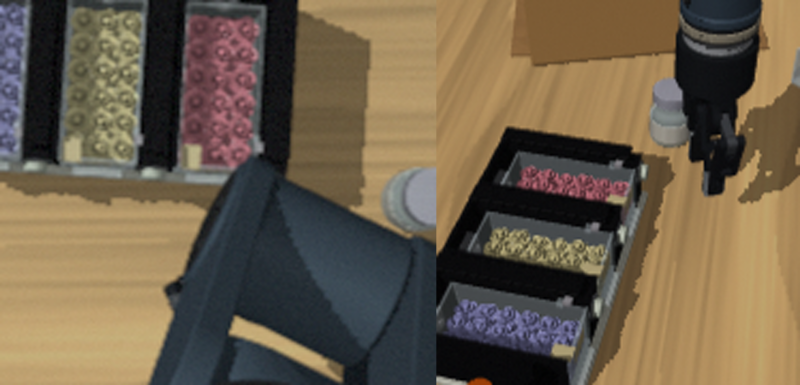

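The top view is blocked by the arm. The side view shows the hand clear in front of the pink unit (fingers ~(715,160) in the crop). Next I'll descend.

Emit:
{"fn": "servo_tool", "kwargs": {"rows": [[[0, 0, 0, 0.003, 0.002, 0.018, 0.12], [0, 0, 0, 0, 0, 0.018, 0.12], [0, 0, 0, 0, 0, 0.017, 0.12], [0, 0, 0, 0, 0, 0, 0.12], [0, 0, 0, 0, 0, 0, 0.12]]]}}

```text
t: 1.95
tcp_pos: [0.4706, -0.1153, 0.057]
tool_rot: [0.983, 0.183, -0.001, -0.0]
force: [-0.7, -0.8, 0.3]
finger_gap: 0.56
gripper_force: 0.0
```

Run:
```python
from h import *
import cv2
delta(-.116,-.013,.055)
b=manip.snapshot("side")[120:220,200:320]
cv2.imwrite("pics/p2.png",cv2.resize(b,(720,600),interpolation=2))
s=manip.sense(); r=R.from_quat(s["tool_rot"])
# predicted tip corners (gap 47.5, 14.5 thick, 22 wide) and button face, in crop px
pts=[s["tcp_pos"]+r.apply([sx*.011,y,z]) for z in (.012,.019) for y in (.0385,.024,-.024,-.0385) for sx in (1,-1)]
print(((proj("side",pts)-[200,120])*6).round().tolist()); print(((proj("side",unit2w(POSE,[[-.085,-.037,.045],[-.075,-.023,.062],[-.075,.043,.062]]))-[200,120])*6).round())
```

```text
t 1.95 tcp [ 0.4706 -0.1153  0.057 ] gap 0.56 F [-0.68 -0.82  0.28] unit [-149.8  -15.9   57. ] theta 25.65 q [-0.47  0.68  1.93 -0.    0.53  0.73]
go [ 0.5045 -0.1151  0.055 ] tool shift mm [31.7 12.   2. ] unit x in tool [ 0.9015  0.4328 -0.0016]
[[445.0, 262.0], [497.0, 254.0], [454.0, 286.0], [507.0, 278.0], [485.0, 370.0], [540.0, 361.0], [495.0, 396.0], [550.0, 388.0], [444.0, 274.0], [496.0, 266.0], [453.0, 298.0], [505.0, 290.0], [484.0, 382.0], [538.0, 374.0], [494.0, 409.0], [549.0, 400.0]]
[[351. 249.]
 [319. 237.]
 [278. 353.]]
```

View pics/p2.png

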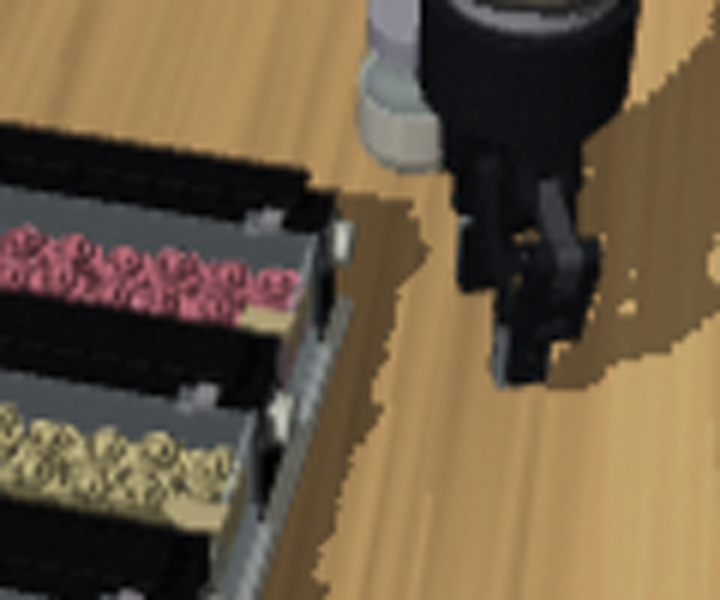

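The hand is in place, with the finger tips at crop px (480,292) and (525,385) and the button at (343,241), near the predicted positions. The fingers look slightly thinner at the tips, which is fine. I'll lower 8 mm and approach to just short of contact.

Emit:
{"fn": "servo_tool", "kwargs": {"rows": [[[0, 0, 0, 0.001, -0.002, 0.008, 0.12], [0, 0, 0, 0.009, 0.0043, 0, 0.12], [0, 0, 0, 0.009, 0.0043, 0, 0.12], [0, 0, 0, 0.0072, 0.0034, 0, 0.12], [0, 0, 0, 0.0036, 0.0017, 0, 0.12], [0, 0, 0, 0, 0, 0, 0.12], [0, 0, 0, 0, 0, 0, 0.12]]]}}

```text
t: 2.58
tcp_pos: [0.5035, -0.115, 0.0494]
tool_rot: [0.983, 0.184, 0.0, 0.0]
force: [0.4, 0.4, 0.9]
finger_gap: 0.558
gripper_force: 0.0
```

Run:
```python
from h import *
import cv2
delta(-.108,-.013,.049)
b=manip.snapshot("side")[130:210,220:310]
cv2.imwrite("pics/p3.png",cv2.resize(b,(675,600),interpolation=2))
```

```text
t 2.58 tcp [ 0.5035 -0.115   0.0494] gap 0.558 F [0.38 0.41 0.92] unit [-117.   -12.9   49.4] theta 25.72 q [-0.44  0.72  1.85 -0.    0.58  0.76]
go [ 0.5125 -0.1158  0.049 ] tool shift mm [8.1 4.  0.5] unit x in tool [9.009e-01 4.339e-01 3.000e-04]
```

View pics/p3.png

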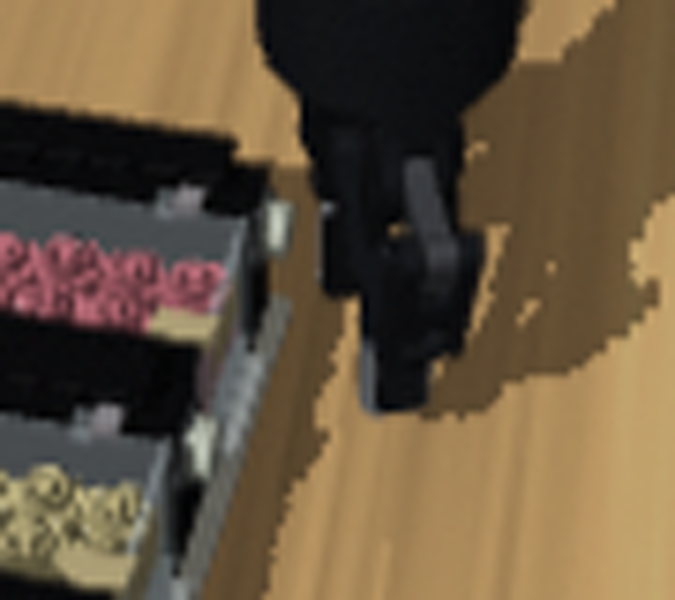

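The pressing finger's edge (322, rows 200-295) is about 10 mm from the button face (292,225), at the right height. The other finger is in front of the drawer. I'll creep in.

Emit:
{"fn": "servo_tool", "kwargs": {"rows": [[[0, 0, 0, 0.0027, 0.0013, 0, 0.12], [0, 0, 0, 0.0027, 0.0013, 0, 0.12], [0, 0, 0, 0.0018, 0.0009, 0, 0.12], [0, 0, 0, 0, 0, 0, 0.12], [0, 0, 0, 0, 0, 0, 0.12]]]}}

```text
t: 3.05
tcp_pos: [0.5112, -0.1158, 0.0493]
tool_rot: [0.983, 0.183, 0.0, 0.0]
force: [0.1, 0.9, 0.5]
finger_gap: 0.557
gripper_force: 0.0
```

Emit:
{"fn": "servo_tool", "kwargs": {"rows": [[[0, 0, 0, 0.0009, 0.00043, 0, 0.12], [0, 0, 0, 0.0009, 0.00043, 0, 0.12], [0, 0, 0, 0, 0, 0, 0.12], [0, 0, 0, 0, 0, 0, 0.12]]]}}

```text
t: 3.38
tcp_pos: [0.5131, -0.1159, 0.0493]
tool_rot: [0.983, 0.183, 0.0, 0.0]
force: [0.5, -0.2, 0.2]
finger_gap: 0.558
gripper_force: 0.0
```

Emit:
{"fn": "servo_tool", "kwargs": {"rows": [[[0, 0, 0, 0.0009, 0.00043, 0, 0.12], [0, 0, 0, 0.0009, 0.00043, 0, 0.12], [0, 0, 0, 0, 0, 0, 0.12], [0, 0, 0, 0, 0, 0, 0.12]]]}}

```text
t: 3.72
tcp_pos: [0.5141, -0.1158, 0.0492]
tool_rot: [0.983, 0.183, -0.001, -0.001]
force: [-3.6, -1.2, 1.4]
finger_gap: 0.562
gripper_force: 1.6
```

Emit:
{"fn": "servo_tool", "kwargs": {"rows": [[[0, 0, 0, 0.0009, 0.00043, 0, 0.12], [0, 0, 0, 0.0009, 0.00043, 0, 0.12], [0, 0, 0, 0, 0, 0, 0.12], [0, 0, 0, 0, 0, 0, 0.12]]]}}

```text
t: 4.05
tcp_pos: [0.5165, -0.116, 0.0492]
tool_rot: [0.983, 0.183, -0.001, -0.0]
force: [-4.3, -1.4, 2.5]
finger_gap: 0.561
gripper_force: 2.3
```

Emit:
{"fn": "servo_tool", "kwargs": {"rows": [[[0, 0, 0, 0.0009, 0.00043, 0, 0.12], [0, 0, 0, 0.0009, 0.00043, 0, 0.12], [0, 0, 0, 0, 0, 0, 0.12], [0, 0, 0, 0, 0, 0, 0.12]]]}}

```text
t: 4.38
tcp_pos: [0.5187, -0.1161, 0.0492]
tool_rot: [0.983, 0.183, -0.0, -0.0]
force: [-3.9, -0.4, 2.0]
finger_gap: 0.558
gripper_force: 2.2
```

Run:
```python
from h import *
import cv2
delta(-.108,-.013,.049)
b=manip.snapshot("side")[130:210,220:310]
cv2.imwrite("pics/p4.png",cv2.resize(b,(675,600),interpolation=2))
```

```text
t 4.38 tcp [ 0.5187 -0.1161  0.0492] gap 0.558 F [-3.88 -0.39  2.  ] unit [-101.8  -12.8   49.2] theta 25.69 q [-0.43  0.73  1.81  0.    0.61  0.77]
go [ 0.5125 -0.1158  0.049 ] tool shift mm [-5.7 -2.5  0.2] unit x in tool [ 9.012e-01  4.334e-01 -9.000e-04]
```

View pics/p4.png

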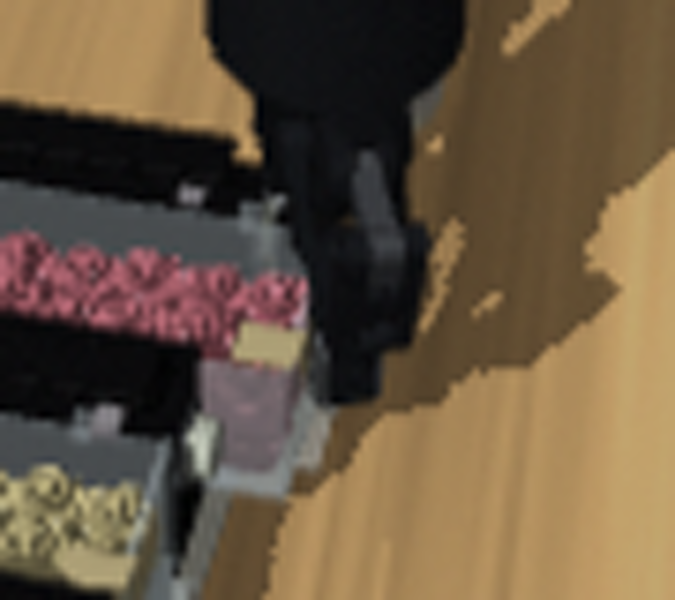

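The drawer is out about 3 cm (its tag moved from (180,322) to (270,343)), resting against the second finger with the button still held. I'll withdraw straight back, then up.

Emit:
{"fn": "servo_tool", "kwargs": {"rows": [[[0, 0, 0, 0, 0, 0, 0.12], [0, 0, 0, -0.0045, -0.0022, 0, 0.12], [0, 0, 0, -0.009, -0.0043, 0, 0.12], [0, 0, 0, -0.009, -0.0043, 0, 0.12], [0, 0, 0, -0.009, -0.0043, 0, 0.12], [0, 0, 0, -0.009, -0.0043, 0, 0.12], [0, 0, 0, -0.009, -0.0043, 0, 0.12], [0, 0, 0, -0.009, -0.0043, 0, 0.12]]]}}

```text
t: 5.1
tcp_pos: [0.4541, -0.1114, 0.0495]
tool_rot: [0.983, 0.183, 0.001, 0.0]
force: [0.0, 0.4, 0.6]
finger_gap: 0.561
gripper_force: 0.0
```

Emit:
{"fn": "servo_tool", "kwargs": {"rows": [[[0, 0, 0, 0, 0, -0.02, 0.12], [0, 0, 0, 0, 0, -0.03, 0.12], [0, 0, 0, -0.01, 0.01, -0.03, 0.12], [0, 0, 0, -0.025, 0.022, -0.03, 0.12], [0, 0, 0, -0.025, 0.022, -0.03, 0.12], [0, 0, 0, -0.025, 0.022, -0.02, 0.12], [0, 0, 0, -0.025, 0.022, 0, 0.12], [0, 0, 0, -0.025, 0.022, 0, 0.12]]]}}

```text
t: 5.77
tcp_pos: [0.3734, -0.2695, 0.2068]
tool_rot: [0.983, 0.184, 0.001, 0.002]
force: [0.2, 0.3, -0.1]
finger_gap: 0.564
gripper_force: 0.0
```

Emit:
{"fn": "servo_tool", "kwargs": {"rows": [[[0, 0, 0, -0.025, 0.022, 0, 0.12], [0, 0, 0, -0.025, 0.022, 0, 0.12], [0, 0, 0, -0.025, 0.022, 0, 0.12], [0, 0, 0, -0.025, 0.022, 0, 0.12], [0, 0, 0, -0.025, 0.022, 0, 0.12], [0, 0, 0, -0.025, 0.022, 0, 0.12], [0, 0, 0, 0, 0, 0, 0.12], [0, 0, 0, 0, 0, 0, 0.12]]]}}

```text
t: 6.43
tcp_pos: [0.2803, -0.4463, 0.2048]
tool_rot: [0.983, 0.182, 0.0, 0.0]
force: [-0.7, 0.0, 0.3]
finger_gap: 0.558
gripper_force: 0.0
```

Run:
```python
from h import *
import cv2
a=manip.snapshot("top")[90:250,120:430]
cv2.imwrite("pics/p5.png",cv2.resize(a,(775,400),interpolation=2))
for d in(0,.02,.03,.04): print(d,((proj("top",unit2w(POSE,[[-.075-d,.01,.062]]))-[120,90])*2.5).round(1))
```

```text
0 [[484.3 215.2]]
0.02 [[482.9 238.7]]
0.03 [[482.2 250.5]]
0.04 [[481.4 262.3]]
```

View pics/p5.png

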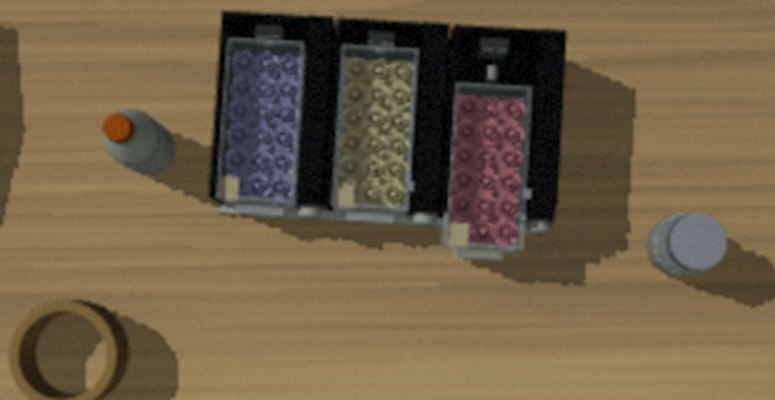

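The pink drawer's front edge is at row ~248, which is about 28 mm out. The other two drawers are shut, the jar, bottle and tape haven't moved, and the hand is clear.

```bash
python3 -c "
from station import manip
print(manip.sign_off())"
```

```text
the job is handed in; nothing more can be done
None
```

The job is handed in: the pink drawer was released by its button, stopped by the other finger and left about 28 mm ajar, with the other two drawers shut, the bench items where they were and the hand clear.

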